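Unfold the crank grip of a soap stamping press and screw the stamp down on the bar

TASK

Clamp the soap bar in the stamping press: swing the folded crank grip up until it snaps fully upright, then turn the crank clockwise (seen from above) until the stamp plate bears firmly on the bar. How many turns that takes is not known, so go by feel: stop once the crank has gone clearly heavier and do not over-press the bar. Leave it clamped, with the grip still standing up and the things round the press undisturbed.

Things in the scene. Friction and masses are not known exactly. Their poses are not given: they have to be found in the camera images.
- press: soap stamping press, bolted down: grey base plate 140 x 176 x 18 mm, two upright steel columns, grey crosshead (top at 195 mm), vertical screw with a crank on top, brass stamp plate 46 x 64 mm below on disc springs. Origin: centre of the base's underside, on the screw's axis; z up, y along the columns. Let go, the screw holds by friction; from above 85 N it eases back to that, which is firm enough
- crank_axis (a point): point of the crank's vertical axis at the height of the grip's hinge pin (242 mm above the bench). Clockwise seen from above lowers the stamp, 15 mm a turn; the crank stays at its height. While it runs free, moving it takes about 3 N at the grip, along the circle; with the hand stopped, what is left on it may lie anywhere from -4 to 4 N
- grip_hinge (a point): centre of the grip's level hinge pin, between two small ears (22 mm over both) at the outer end of the flat crank arm, 70 mm from the crank axis, 242 mm above the bench. The arm (18 mm wide, top at 219 mm) runs level from the axis to here; the pin lies square to the arm, so the grip swings in the upright plane through axis and arm
- grip_center (a point): middle of the black round grip sleeve (24 mm diameter, 65 mm long, spins freely on its spindle), 48 mm from the hinge pin; the sleeve spans 15 to 80 mm from the pin. Folded, it lies level from the pin back over the arm and past the axis, centre at 242 mm, 11 mm of air above the arm (4 mm at the hub nut); unfolded, it stands straight up on the arm's end, centre at 290 mm
- grip_fold (a joint): fold angle of the grip: 0 = folded flat along the arm, 1.571 = fully upright (stop). An over-centre spring resists up to 60 degrees with some 7 N at the grip's centre and shuts the grip again if it is let go before; beyond that it snaps the grip upright and holds it there (some 7 N at its centre to fold it back)
- soap: cream soap bar 51 x 72 x 27 mm on the bed under the stamp; origin at the centre of its underside. Its packed height differs: the stamp meets it 0.55 to 1.7 turns from the start. From there the push at the grip, felt in the same way as before, grows about 1 N per 0.2 rad. Firm: 2.5 to 5.5 N above the free push (stamp force 75 to 160 N); at 200 N the bar is spoilt
- next_bar: bystander: soap bar 51 x 58 x 34 mm, left of the press; origin at the centre of its underside
- marker: bystander: felt marker 134 mm long, lying in front of the press; origin at the centre of its underside
- weighed_bar: bystander: soap bar 51 x 72 x 27 mm on the bench scale to the right
- tin_a: bystander: round tin 59 mm across, 22 mm high, right of the press
- beaker: bystander: small beaker 55 mm across, 70 mm high, front right
- cream: bystander: round jar 68 mm across, 72 mm high, behind on the left

How it is judged:
By the outcome, as a careful person would: the job done as asked, in the order asked, and still so for the second after the job is handed in, with the robot touching nothing.
It also fails if it takes over 67 s, if anything falls off the work surface, if the arm or the gripper's body presses on something with over 40 N, if the wrist force passes 120 N, or if a joint passes its speed limit or range.

ROBOT

A 7-joint arm with a two-finger parallel gripper is mounted at the origin on a cart in front of the work surface, level with it; the furniture and walls round the work are solid. World frame = base frame: x ahead of the robot, y to its left, z up, the work surface at z = 0. Lengths are in m, angles in rad, forces in N, time in s.
With the tool pointing down it reaches from about 0.425 to 0.875 m from the base axis. Payload 4.7 kg.
Tool frame: the origin (TCP) lies at the centre of the arm's flange, where the gripper is bolted on; the fingertips stand 173 mm ahead of it and the grasp point (between the pads) lies 155 mm ahead of it (manip.grasp_offset is the z of the grasp point in the tool frame, in m); z points along the fingers, y is the line along which they close (so a half turn about z gives the same grasp; the last joint's range is limited). The gripper opens to 85 mm and grips with 20 to 120 N. Pads are 22 mm wide; open, the fingers measure 114 mm over their backs; the gripper's body (76 mm by 85 mm) begins 54 mm behind the grasp point. The pads swing forward as they close: fully open they stand 13 mm farther back than shut.
Start: joints at [-1.336, 0.321, -0.07, 1.45, 0.023, 1.371, -0.057], TCP at [0.142, 0.634, 0.405] pointing down, gripper open.
Joint ranges: [-2.86, 2.86], [-0.3, 2.09], [-1.38, 1.24], [0.06, 2.45], [-1.56, 4.7], [0.09, 2.05], [-2.69, 2.69]. Speed limits (rad/s): [2.57, 2.57, 3.14, 3.14, 3.14, 3.14, 3.14].

INTERFACE

Orientations are given as a unit quaternion [w, x, y, z].
In Python, from plant import sense, grab_frame, ticket, manip gives the robot as it stands.
- The arm moves only by the shell command python3 -m pendant 'ROWS' [FORCE]. ROWS is JSON, a list of rows, each a list of 5 numbers: the shift along the tool's x, y, z in cm, then the turn about the tool's z in degrees, then the opening in per cent of the stroke, from 0 (shut) to 100 (fully open). In form: [[tx, ty, tz, spin, jaw], ...]. A call has 1 to 8 rows; each row shifts and turns the commanded pose from where the row before left it, along the tool's axes as they then stand; what a row does not reach is not made up. A row lasts 1/8 s, in which the tool goes at most 62.5 mm and 10.7 degrees, less where a joint would pass 70% of its speed; a pose out of reach is approached as far as the arm can. A call is refused whole if a number of a shift passes 6.25 or a number of a turn 10.7, either way. A call with a gripper value outside its range is refused whole. The fingers move at their own pace and stop on an object; FORCE is the grip in N (left out, the last holds). Time passes only in rows, so rows that do not move let the fingers close. It gives the time, the measured TCP pose, the force, the opening and the grip force at its end, in the units of the state.
- sense(): the state, without advancing time (a new reading comes with each control period).
- grab_frame(name): name is "side" or "top"; returns a dict with "pixels" (420x560x3 uint8, red, green, blue), "depth" (420x560 float32, m along the optical axis (not along the pixel's ray), 0 where there is no reading), "fx", "fy", "cx", "cy" (pixels), "distortion" ([k1, k2, p1, p2, k3] as OpenCV has them; the pictures are not rectified), "rvec" (rotation vector, rad) and "tvec" (3), from world to camera coordinates, as OpenCV has them. Camera axes: x right, y down, z forward; pixel columns grow to the right and rows downward; lengths in m; the calibration is good to about 2 mm. A picture is of the moment at which its call begins.
- ticket.job_done(): hands the job in; it is judged then, once.
The state is a dict: "time_s": time; "joint_pos": joint angles; "dq": joint speeds; "tau": joint torques, N m; "tool_pos": TCP position; "tool_rot": TCP orientation; "contact_force": force on the tool from outside, world axes, zero at the start; "wrist_torque": the same for the moment, N m; "grip_width": finger opening in m; "grip_force": force on a finger pad.
Only numpy, scipy, OpenCV 4.12 (cv2) and the standard library are available. Lean on these libraries where they do the work, as an engineer would, in place of code of your own. Each camera call takes 0.05 s, during which the arm holds its last target. There are 200 camera calls.

## Working session

There is one attempt and no reset: what is moved stays moved. The work goes in short steps, Python scripts to look and compute and a shell command to move; the robot and the scene stay as the last step left them, time stands still between calls to the robot, and variables do not carry over. Pictures are saved under pics/ and viewed, at most 10 in all, crops included, and the job is handed in when it is done.

```bash
ls; mkdir -p pics
python3 - <<'E'
from plant import sense, grab_frame, manip
import cv2
for n in("top","side"):
    f=grab_frame(n); cv2.imwrite(f"pics/{n}0.png",cv2.resize(f["pixels"][:,:,::-1],None,fx=1.4,fy=1.4))
    print(n,f["fx"],f["cx"],f["cy"],f["rvec"],f["tvec"],f["distortion"])
print(sense(),manip.grasp_offset)
E
```

```text
pics
top 465.72527711770147 281.65814674076324 205.9748291743558 [ 2.20440614 -2.22279468  0.05682267] [-0.07140138  0.53766472  1.33844069] [0.04570981 0.         0.         0.         0.        ]
side 460.50757167025563 282.93328101747386 210.6751140736775 [ 2.14145045 -0.5154106   0.23574137] [-0.49335075  0.27007654  1.46013513] [-0.10954786  0.          0.          0.          0.        ]
{'time_s': 0.1, 'joint_pos': array([-1.33586787,  0.32169463, -0.07008305,  1.45155795,  0.02257597,
        1.37079248, -0.05691141]), 'dq': array([-6.14142975e-05, -1.52981030e-03, -3.75929065e-04, -2.20103679e-03,
        7.31538034e-04,  8.04761813e-04,  8.74094601e-04]), 'tau': array([-1.26412606e-04, -4.94874394e+01, -3.84176429e-01, -3.15215564e+01,
        1.28731347e-02,  7.29502135e-03, -1.92219979e-06]), 'tool_pos': array([0.14236002, 0.63402243, 0.40376535]), 'tool_rot': array([-5.64203528e-05,  1.10184923e-01,  9.93910755e-01, -8.31053596e-04]), 'contact_force': array([ 0.10731244, -0.1858639 ,  0.47348928]), 'wrist_torque': array([-0.05306435, -0.01188551,  0.01072495]), 'grip_force': 0.0, 'grip_width': 0.08537626423159377} 0.1547
```

View pics/top0.png

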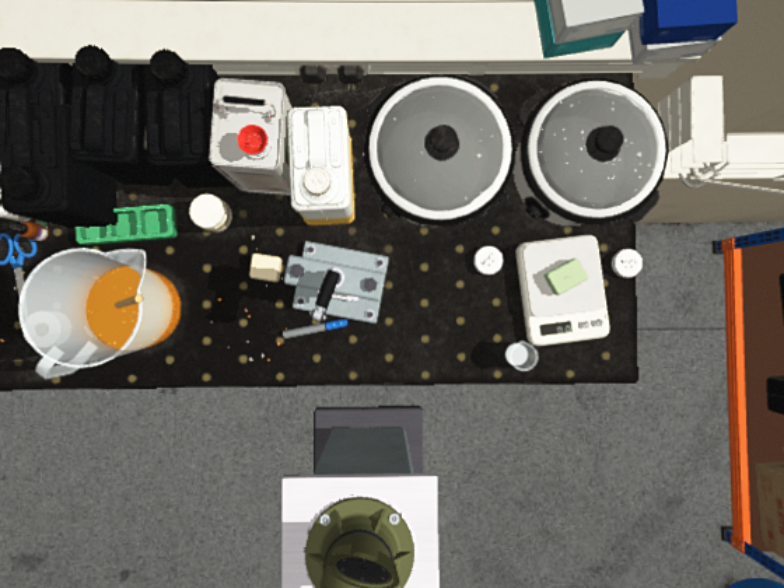

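View pics/side0.png

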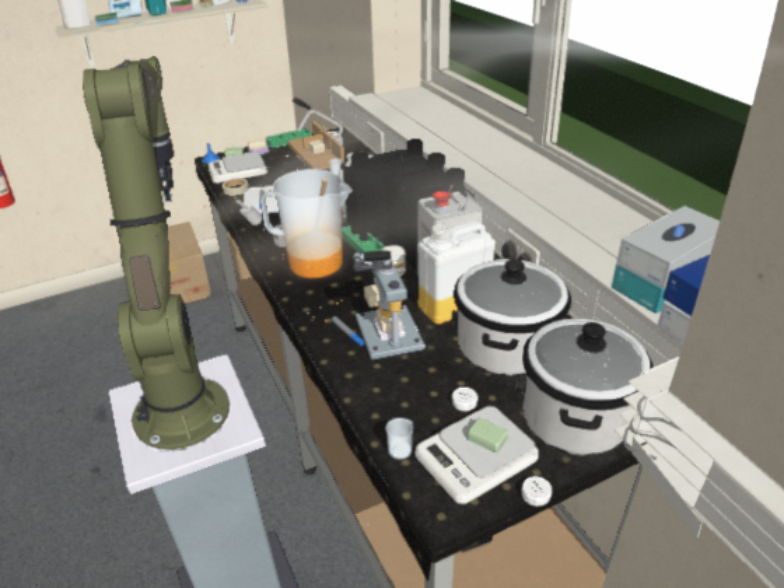

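The top view shows the press at about (337,282), with the folded black grip from (335,272) to (322,312) and the hinge at the lower end, near the robot. The side view shows the press at about (388,310). I'll enlarge both.

```bash
cat > h.py <<'E'
import numpy as np, cv2
from scipy.spatial.transform import Rotation as R
from plant import sense, grab_frame
def cam(f):
    K=np.array([[f["fx"],0,f["cx"]],[0,f["fy"],f["cy"]],[0,0,1]]); M=cv2.Rodrigues(np.array(f["rvec"]))[0]
    return K,M,np.array(f["tvec"]).ravel(),np.array(f["distortion"])
def atz(f,px,z):
    "pixels (native) -> world points on height z"
    K,M,t,d=cam(f); p=cv2.undistortPoints(np.array(px,float).reshape(-1,1,2),K,d).reshape(-1,2)
    r=np.c_[p,np.ones(len(p))]@M; c=-M.T@t
    return c+r*((z-c[2])/r[:,2])[:,None]
def proj(f,P):
    K,M,t,d=cam(f); return cv2.projectPoints(np.array(P,float).reshape(-1,3),np.array(f["rvec"],float),t,K,d)[0].reshape(-1,2)
def crop(f,name,x0,y0,w,h,s):
    cv2.imwrite(name,cv2.resize(f["pixels"][y0:y0+h,x0:x0+w,::-1],None,fx=s,fy=s,interpolation=cv2.INTER_CUBIC))
def tool():
    s=sense(); q=s["tool_rot"]; Rm=R.from_quat([q[1],q[2],q[3],q[0]]); p=s["tool_pos"]
    return s,p,Rm.as_matrix(),p+Rm.as_matrix()[:,2]*0.1547
E
python3 - <<'E'
from h import *
f=grab_frame("top"); crop(f,"pics/t1.png",190,165,100,75,8)
K,M,t,d=cam(f); print("camtop",-M.T@t, proj(f,[[0.142,0.634,0.3],[0,0,0],[.6,0,0]])*1.4)
print(atz(f,np.array([[322,314],[337,275]])/1.4,.242))
g=grab_frame("side"); crop(g,"pics/s1.png",240,170,75,90,6.6)
K,M,t,d=cam(g); print("camside",-M.T@t)
print(tool()[2],tool()[3])
E
```

```text
camtop [ 0.49251408 -0.05114026  1.35662064] [[-60.99638634 542.21317095]
 [359.27745386 552.25178307]
 [357.55880485 258.60238874]]
[[0.48664991 0.05202919 0.242     ]
 [0.55299818 0.02615276 0.242     ]]
camside [ 0.00385779 -1.15137393  1.05955372]
[[-9.75731415e-01  2.18970733e-01 -1.55486663e-04]
 [ 2.18970765e-01  9.75730744e-01 -1.14865574e-03]
 [-9.98088725e-05 -1.15482652e-03 -9.99999328e-01]] [0.14233998 0.6339172  0.2493439 ]
```

View pics/t1.png

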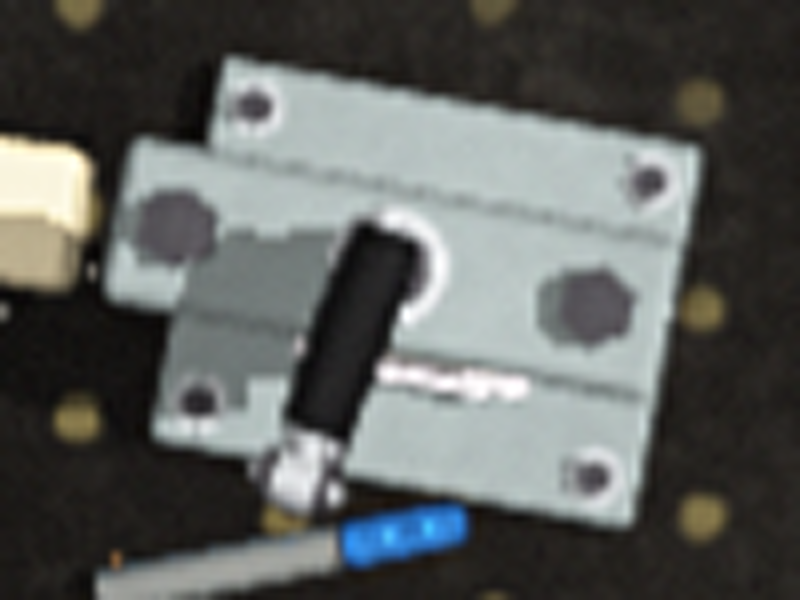

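View pics/s1.png

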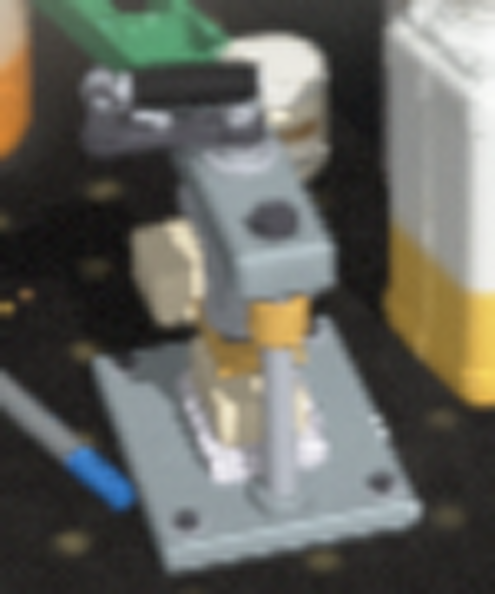

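The top crop shows sleeve ends at (388,235) and (318,432), and hinge ears at (265,470) and (338,490). The crosshead bolts are at (172,228) and (588,305), and the base corners at (228,57), (703,148), (630,525) and (155,440). In the side crop the hinge is at (105,90) and the sleeve runs from (135,88) to (258,83).

Run:
```python
from h import *
f=grab_frame("top"); o=np.array([190,165]); n=lambda a:(np.array(a)+.5)/8-.5+o
c=atz(f,n([[228,57],[703,148],[630,525],[155,440]]),.018); print("base centre",c.mean(0),np.linalg.norm(c[0]-c[1]),np.linalg.norm(c[1]-c[2]))
b=atz(f,n([[172,228],[588,305]]),.198); print("bolts mid",b.mean(0))
s=atz(f,n([[388,235],[318,432],[300,478]]),.242); print(s,np.linalg.norm(s[0]-s[1]))
yd=c[0]-c[1]+c[3]-c[2]; print("press yaw",np.degrees(np.arctan2(-yd[0],yd[1])))
d=s[2]-c.mean(0); print("arm dir deg",np.degrees(np.arctan2(d[1],d[0])),np.hypot(*d[:2]))
g=grab_frame("side"); print(((proj(g,s)-[240,170])*6.6).round())
dep=f["depth"]; 
for p in s: u=proj(f,p)[0].round().astype(int); print(u,dep[u[1]-1:u[1]+2,u[0]-1:u[0]+2].round(3).tolist())
```

```text
base centre [0.55169939 0.03450986 0.018     ] 0.1736442833827742 0.1380572506808087
bolts mid [0.55183628 0.03819063 0.198     ]
[[0.55901104 0.0324469  0.242     ]
 [0.50031171 0.05360226 0.242     ]
 [0.48664983 0.05901472 0.242     ]] 0.06239520118098771
press yaw -10.966142541123627
arm dir deg 159.35807460570243 0.06951211099245452
[[259.  77.]
 [136.  87.]
 [107.  89.]]
[238 194] [[1.1030000448226929, 1.1069999933242798, 1.1019999980926514], [1.1050000190734863, 0.0, 1.1050000190734863], [1.1039999723434448, 1.100000023841858, 1.1059999465942383]]
[229 219] [[1.1030000448226929, 1.1019999980926514, 1.1039999723434448], [1.1050000190734863, 1.1069999933242798, 1.1100000143051147], [1.1019999980926514, 1.1019999980926514, 1.1019999980926514]]
[227 224] [[1.1030000448226929, 1.1030000448226929, 1.1080000400543213], [1.1039999723434448, 1.1059999465942383, 1.1039999723434448], [1.1030000448226929, 1.1039999723434448, 1.1030000448226929]]
```

Run:
```python
from h import *
f=grab_frame("top"); K,M,t,d=cam(f); H,W=f["depth"].shape
v,u=np.mgrid[:H,:W]; p=cv2.undistortPoints(np.c_[u.ravel(),v.ravel()].astype(float).reshape(-1,1,2),K,d).reshape(-1,2)
z=f["depth"].ravel(); P=(np.c_[p,np.ones(len(p))]*z[:,None]-t)@M; P=P[z>0]
print("max height (cm) per 5cm cell; rows x, cols y from 0.75 down")
ys=np.arange(.75,-.25,-.05); print("      ",*["%4.0f"%(100*y) for y in ys])
for x in np.arange(.2,.9,.05):
    print("%5.2f "%x,*["%4.0f"%(100*np.max(P[(abs(P[:,0]-x)<.025)&(abs(P[:,1]-y)<.025)][:,2],initial=-.01)) for y in ys])
```

```text
max height (cm) per 5cm cell; rows x, cols y from 0.75 down
         75   70   65   60   55   50   45   40   35   30   25   20   15   10    5   -0   -5  -10  -15  -20
 0.20    -1   -1   -1   -1   -1   -1   -1   -1   -1   -1   -1   -1   -1   -1   -1   -1   -1   -1   -1   -1
 0.25    -1   -1   -1   -1   -1   -1   -1   -1   -1   -1   -1   -1   -1   -1   -1   -1   -1   -1   -1   -1
 0.30    -1   -1   -1   -1   -1   -1   -1   -1   -1   -1   -1   -1   -1   -1   -1   -1   -1   -1   -1   -1
 0.35    -1    1    1    1    1    1    1    1    1    1    1    1    1    1    1    1    1    1    1    1
 0.40    -1    1    1    0   24   27   27   28    1    1    1    1    1    1    1    1    1    1    1    1
 0.45    -1    1    5   -1   28   27    8   27   27    1    1    1    2    2    2    2    2    1    1    1
 0.50    -1    1   -1   -1   28   15   15   24   33   33    1    1    2    3   26   20   20    1    1    1
 0.55    -0    1    1   -1   27   28    8   22   27    1    1    4    4   21   26   25   21    1    1    1
 0.60    -0    1    2    0    1   28   27   27   28    1    1    4    4   21   20    3    3    1    1    1
 0.65    -0    2   11   23   23   22    4    4    3    8    8    1    1   21   21   20   17   19   20   20
 0.70    -0    7   10   23   28   28    4    4    8    8    8    1    1   26   27   22   21   21   22   22
 0.75    -1   -1   -1   24   28   25   25   25   24   26   25   29   30   26   26   23   21   22   26   22
 0.80    -1   -1   -1   24   26   24   26   26   24   26   25   29   30   25   25   23   21   22   26   26
 0.85    -1   -1   -1   24   27   24   26   26   24   26   26   29   30   25   25   23   21   22   22   22
```

```bash
python3 -m pendant '[[0,0,-5,0,100],[0,0,-5,0,100],[0,0,-5,0,100],[-3.65,-3.51,0,0,100],[-3.65,-3.51,0,0,100],[-3.65,-3.51,0,0,100],[-3.65,-3.51,0,0,100],[-3.65,-3.51,0,0,100]]' 25; python3 -m pendant '[[-3.65,-3.51,0,0,100],[-3.65,-3.51,0,0,100],[-3.65,-3.51,0,0,100],[-3.65,-3.51,0,0,100],[-3.65,-3.51,0,0,100],[-3.65,-3.51,0,0,100],[-3.65,-3.51,0,0,100],[0,0,0,7.4,70]]'
python3 -c "
from h import *
s,p,m,g=tool();print(p,g,m.round(3))
e=np.array([.533,.042,.242])-g;print((m.T@e*100).round(2))"
```

```text
time_s: 1.35
tool_pos: [0.2828, 0.4213, 0.5549]
tool_rot: [0.0, 0.11, 0.994, 0.0]
contact_force: [0.2, -0.2, 0.1]
grip_width: 0.0855
grip_force: 0.0
time_s: 2.35
tool_pos: [0.4791, 0.1225, 0.5551]
tool_rot: [0.001, 0.18, 0.984, -0.0]
contact_force: [-0.0, 0.2, 0.4]
grip_width: 0.0701
grip_force: 0.0
[0.47911259 0.12253903 0.55505106] [0.47930083 0.12241078 0.40035122] [[-0.935  0.354  0.001]
 [ 0.354  0.935 -0.001]
 [-0.001 -0.    -1.   ]]
[-7.85 -5.62 15.85]
```

```bash
python3 -m pendant '[[-3.9,-2.8,0,0,65],[-3.9,-2.8,2,0,65],[0,0,5,0,65],[0,0,4,0,65],[0,0,2.5,0,65],[0,0,1.9,0,65],[0,0,0,0,65]]' 25
python3 -c "
from h import *
s,p,m,g=tool();print(p,g)
f=grab_frame('side');crop(f,'pics/s2.png',235,130,80,90,6.6)
f=grab_frame('top');print(proj(f,g))"
```

```text
time_s: 3.22
tool_pos: [0.5312, 0.0481, 0.3997]
tool_rot: [-0.001, 0.174, 0.985, -0.0]
contact_force: [0.6, 0.4, -0.3]
grip_width: 0.0557
grip_force: 0.0
[0.53123742 0.04808066 0.39974319] [0.5309322  0.04800101 0.24504351]
[[231.48874781 205.67800656]]
```

View pics/s2.png

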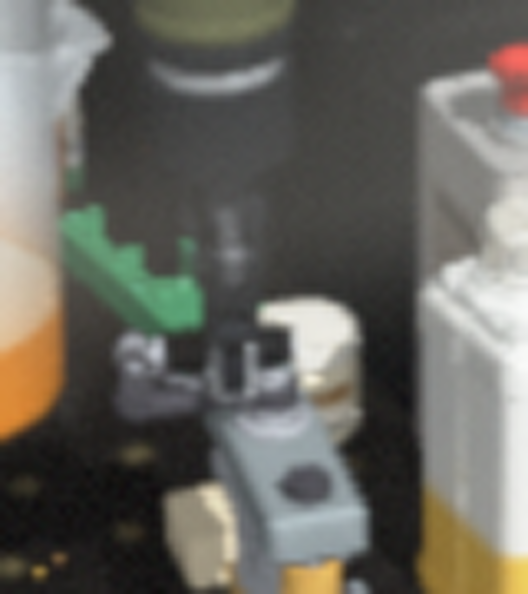

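The near finger stands beside the sleeve at about (235,365) and the hinge is at (140,355). I'll centre on the sleeve and close.

```bash
python3 -m pendant '[[-0.2,-0.5,0,0,50],[0,0,0,0,25],[0,0,0,0,15],[0,0,0,0,15]]' 30
python3 -c "
from h import *
s,p,m,g=tool();print(p,g,s['contact_force'],s['wrist_torque'],s['grip_width'],m.round(3)[:,:2])"
```

```text
time_s: 3.82
tool_pos: [0.5323, 0.0427, 0.4016]
tool_rot: [0.001, 0.174, 0.985, 0.0]
contact_force: [2.4, 0.3, 2.8]
grip_width: 0.0228
grip_force: 31.3
[0.53227728 0.04268169 0.40163964] [0.5326845  0.04275738 0.24694019] [2.39994529 0.28717807 2.80793452] [ 0.08455627 -0.43490614  0.02466541] 0.02278954044047279 [[-0.939  0.343]
 [ 0.343  0.939]
 [-0.002  0.001]]
```

```bash
python3 -m pendant '[[0.07,0,-0.85,0,15],[0.22,0,-0.83,0,15],[0.36,0,-0.77,0,15],[0.49,0,-0.7,0,15]]' 45
python3 -c "
from h import *
s,p,m,g=tool();print(p,g,s['contact_force'],s['wrist_torque'],s['grip_width'],m.round(3)[:,:2])
f=grab_frame('side');crop(f,'pics/s3.png',235,130,80,90,6.6)"
```

```text
time_s: 4.32
tool_pos: [0.5206, 0.0474, 0.4293]
tool_rot: [-0.001, 0.174, 0.985, -0.001]
contact_force: [3.2, 2.9, -14.8]
grip_width: 0.0222
grip_force: 44.7
[0.52057127 0.04738241 0.42926698] [0.5200944  0.04723504 0.27456779] [  3.23810741   2.91815405 -14.80610741] [ 0.55449086 -1.1019718  -0.0343158 ] 0.022178107112788458 [[-0.94   0.342]
 [ 0.342  0.94 ]
 [ 0.003 -0.002]]
```

View pics/s3.png

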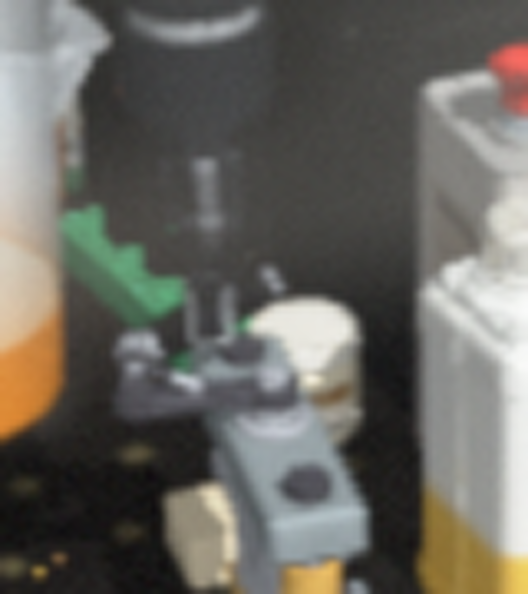

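The grip is lifting: its free end is at (270,275) and the pads are at (210,310). Continue the arc.

```bash
python3 -m pendant '[[0.6,0,-0.6,0,15],[0.7,0,-0.49,0,15],[0.77,0,-0.36,0,15],[0.83,0,-0.22,0,15],[0.85,0,-0.08,0,15],[0.2,0,0,0,15],[0,0,0,0,15]]' 45
python3 -c "
from h import *
s,p,m,g=tool();print(p,g,s['contact_force'],s['wrist_torque'],s['grip_width'],m.round(3)[:,:2])
f=grab_frame('side');crop(f,'pics/s4.png',225,120,90,90,6.6)"
```

```text
time_s: 5.25
tool_pos: [0.4835, 0.0598, 0.4497]
tool_rot: [-0.001, 0.174, 0.985, 0.0]
contact_force: [0.3, -0.8, -6.0]
grip_width: 0.0184
grip_force: 42.2
[0.48350778 0.059835   0.44967101] [0.48333886 0.05987744 0.29497111] [ 0.27638882 -0.78786116 -6.04445223] [ 0.0796222  -0.51202593 -0.09987018] 0.018432918954594743 [[-0.939  0.343]
 [ 0.343  0.939]
 [ 0.001 -0.   ]]
```

View pics/s4.png

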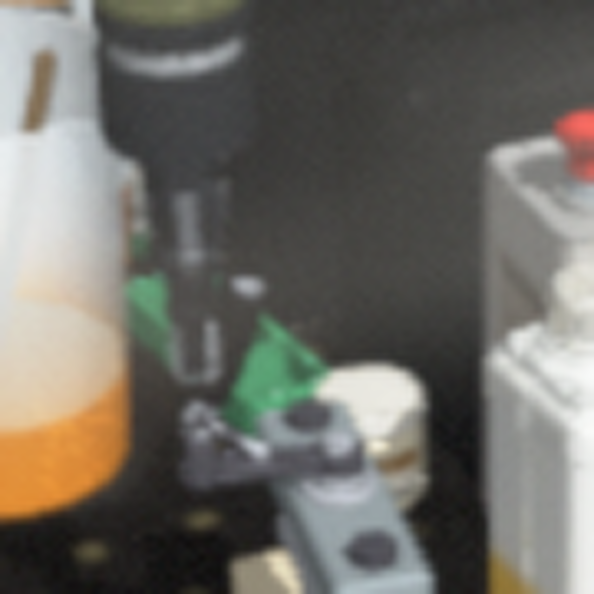

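Run:
```python
from h import *
g=grab_frame("side"); h=np.array([.4865,.059,.242]); w=np.array([.94,-.34,0])
for a in (40,50,60,65,70,75,80,90):
    r=np.radians(a); d=np.cos(r)*w+np.sin(r)*np.array([0,0,1])
    print(a,((proj(g,[h+.08*d,h])-[225,120])*6.6).round().tolist())
```

```text
40 [[323.0, 321.0], [206.0, 419.0]]
50 [[302.0, 306.0], [206.0, 419.0]]
60 [[279.0, 293.0], [206.0, 419.0]]
65 [[266.0, 289.0], [206.0, 419.0]]
70 [[253.0, 285.0], [206.0, 419.0]]
75 [[239.0, 282.0], [206.0, 419.0]]
80 [[225.0, 281.0], [206.0, 419.0]]
90 [[197.0, 281.0], [206.0, 419.0]]
```

The grip's tip at (248,287) means about 72°, which is past centre. Opening the fingers should let it snap upright.

```bash
python3 -m pendant '[[0,0,0,0,55],[0,0,0,0,55],[0,0,0,0,55]]' 30
python3 -c "
from h import *
s,p,m,g=tool();print(p,g,s['contact_force'],s['wrist_torque'],s['grip_width'])
f=grab_frame('side');crop(f,'pics/s5.png',225,120,90,90,6.6)"
```

```text
time_s: 5.72
tool_pos: [0.4841, 0.0601, 0.4504]
tool_rot: [0.0, 0.174, 0.985, 0.0]
contact_force: [0.0, 0.9, 0.4]
grip_width: 0.0469
grip_force: 0.0
[0.48409761 0.06008567 0.45041659] [0.48425979 0.06016192 0.2957167 ] [0.01596584 0.8593712  0.36803386] [ 0.03428192 -0.02362582 -0.00980288] 0.046887027202080066
```

View pics/s5.png

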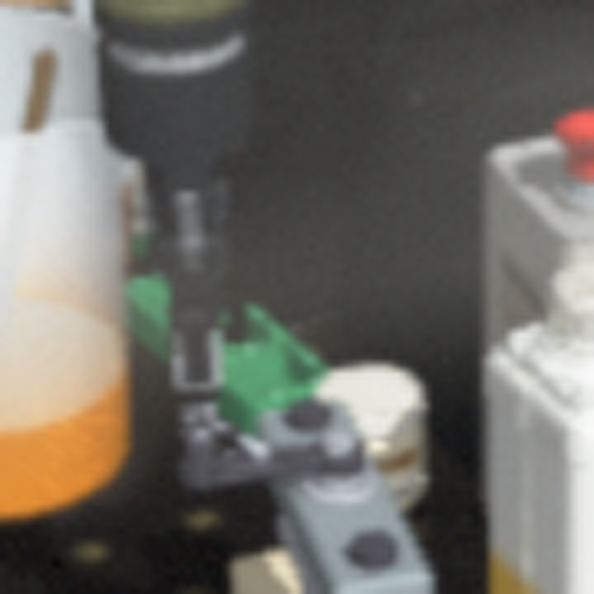

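Now the grip stands upright and the leaning tip is gone. I'll close on the sleeve and work out the circle steps.

```bash
python3 -m pendant '[[-0.05,0,0.3,0,30],[0,0,0,0,15],[0,0,0,0,15],[0,0,0,0,15]]' 30
cat >> h.py <<'E'
def rep(c=None):
    s,p,m,g=tool(); F=s["contact_force"]; c=np.array([.5523,.0355]) if c is None else np.array(c)
    r=g[:2]-c; a=np.arctan2(r[1],r[0]); u=np.array([np.cos(a),np.sin(a)]); tg=np.array([u[1],-u[0]])
    print("t %.2f g %s phi %.1f rad %.1fmm push(tang) %.2f radialF %.2f Fz %.1f w %.4f"%(s["time_s"],g.round(4),(160-np.degrees(a))%360,np.hypot(*r)*1e3,-F[:2]@tg,F[:2]@u,F[2],s["grip_width"]))
E
python3 - <<'E'
from h import *
rep()
a=np.radians(np.arange(0,361,7.5)); p=7*np.c_[np.cos(a),np.sin(a)]
for i,r in enumerate(np.diff(p,axis=0).round(2).tolist()): print(i*7.5,r,end=" ; " if i%4<3 else "\n")
E
```

```text
time_s: 6.28
tool_pos: [0.4844, 0.0598, 0.4466]
tool_rot: [-0.0, 0.174, 0.985, -0.0]
contact_force: [0.7, -0.9, -0.5]
grip_width: 0.0236
grip_force: 29.5
t 6.28 g [0.4844 0.0598 0.2919] phi 359.7 rad 72.1mm push(tang) 0.64 radialF -0.93 Fz -0.5 w 0.0236
0.0 [-0.06, 0.91] ; 7.5 [-0.18, 0.9] ; 15.0 [-0.29, 0.87] ; 22.5 [-0.4, 0.82]
30.0 [-0.51, 0.76] ; 37.5 [-0.6, 0.69] ; 45.0 [-0.69, 0.6] ; 52.5 [-0.76, 0.51]
60.0 [-0.82, 0.4] ; 67.5 [-0.87, 0.29] ; 75.0 [-0.9, 0.18] ; 82.5 [-0.91, 0.06]
90.0 [-0.91, -0.06] ; 97.5 [-0.9, -0.18] ; 105.0 [-0.87, -0.29] ; 112.5 [-0.82, -0.4]
120.0 [-0.76, -0.51] ; 127.5 [-0.69, -0.6] ; 135.0 [-0.6, -0.69] ; 142.5 [-0.51, -0.76]
150.0 [-0.4, -0.82] ; 157.5 [-0.29, -0.87] ; 165.0 [-0.18, -0.9] ; 172.5 [-0.06, -0.91]
180.0 [0.06, -0.91] ; 187.5 [0.18, -0.9] ; 195.0 [0.29, -0.87] ; 202.5 [0.4, -0.82]
210.0 [0.51, -0.76] ; 217.5 [0.6, -0.69] ; 225.0 [0.69, -0.6] ; 232.5 [0.76, -0.51]
240.0 [0.82, -0.4] ; 247.5 [0.87, -0.29] ; 255.0 [0.9, -0.18] ; 262.5 [0.91, -0.06]
270.0 [0.91, 0.06] ; 277.5 [0.9, 0.18] ; 285.0 [0.87, 0.29] ; 292.5 [0.82, 0.4]
300.0 [0.76, 0.51] ; 307.5 [0.69, 0.6] ; 315.0 [0.6, 0.69] ; 322.5 [0.51, 0.76]
330.0 [0.4, 0.82] ; 337.5 [0.29, 0.87] ; 345.0 [0.18, 0.9] ; 352.5 [0.06, 0.91]
```

```bash
r(){ python3 -c "from h import *;rep()"; }
python3 -m pendant '[[-0.06,0.91,0,0,15],[-0.18,0.9,0,0,15],[-0.29,0.87,0,0,15],[-0.4,0.82,0,0,15]]' 30 >/dev/null; r
python3 -m pendant '[[-0.51,0.76,0,0,15],[-0.6,0.69,0,0,15]]' >/dev/null; r
python3 -m pendant '[[-0.69,0.6,0,0,15],[-0.76,0.51,0,0,15]]' >/dev/null; r
```

```text
t 6.78 g [0.5055 0.0902 0.2919] phi 29.4 rad 72.0mm push(tang) 2.24 radialF -1.18 Fz -0.2 w 0.0235
t 7.03 g [0.5209 0.1    0.2919] phi 44.0 rad 71.7mm push(tang) 2.57 radialF -0.65 Fz 0.1 w 0.0233
t 7.28 g [0.5383 0.1054 0.2919] phi 58.7 rad 71.3mm push(tang) 2.73 radialF -0.39 Fz -0.4 w 0.0235
```

```bash
r(){ python3 -c "from h import *;rep()"; }
python3 -m pendant '[[-0.82,0.4,0,0,15],[-0.87,0.29,0,0,15],[-0.9,0.18,0,0,15],[-0.91,0.06,0,0,15]]' >/dev/null; r
python3 -m pendant '[[-0.91,-0.06,0,0,15],[-0.9,-0.18,0,0,15]]' >/dev/null; r
python3 -m pendant '[[-0.87,-0.29,0,0,15],[-0.82,-0.4,0,0,15]]' >/dev/null; r
python3 -m pendant '[[-0.76,-0.51,0,0,15],[-0.69,-0.6,0,0,15]]' >/dev/null; r
python3 -m pendant '[[-0.6,-0.69,0,0,15],[-0.51,-0.76,0,0,15]]' >/dev/null; r
python3 -m pendant '[[-0.4,-0.82,0,0,15],[-0.29,-0.87,0,0,15]]' >/dev/null; r
python3 -m pendant '[[-0.18,-0.9,0,0,15],[-0.06,-0.91,0,0,15]]' >/dev/null; r
```

```text
t 7.78 g [0.5746 0.1023 0.2919] phi 88.5 rad 70.4mm push(tang) 3.06 radialF 1.85 Fz -1.3 w 0.0232
t 8.03 g [0.591  0.0937 0.292 ] phi 103.6 rad 69.9mm push(tang) 2.55 radialF 3.29 Fz -2.7 w 0.0234
t 8.28 g [0.6047 0.0811 0.292 ] phi 118.9 rad 69.4mm push(tang) 2.57 radialF 3.91 Fz -3.9 w 0.0229
t 8.53 g [0.6146 0.0652 0.292 ] phi 134.5 rad 69.0mm push(tang) 3.35 radialF 3.55 Fz -5.2 w 0.0234
t 8.78 g [0.6201 0.0471 0.292 ] phi 150.2 rad 68.7mm push(tang) 3.09 radialF 3.09 Fz -4.0 w 0.0235
t 9.03 g [0.6204 0.0284 0.292 ] phi 165.9 rad 68.5mm push(tang) 2.89 radialF 3.08 Fz -5.0 w 0.0230
t 9.28 g [0.6159 0.0104 0.292 ] phi 181.5 rad 68.3mm push(tang) 3.63 radialF 3.65 Fz -5.2 w 0.0234
```

```bash
r(){ python3 -c "from h import *;rep()"; }
python3 -m pendant '[[-0.02,-0.91,0,0,15],[0.11,-0.9,0,0,15]]' >/dev/null; r
python3 -m pendant '[[0.29,-0.87,0,0,15],[0.4,-0.82,0,0,15]]' >/dev/null; r
python3 -m pendant '[[0.51,-0.76,0,0,15],[0.6,-0.69,0,0,15]]' >/dev/null; r
python3 -m pendant '[[0.69,-0.6,0,0,15],[0.76,-0.51,0,0,15]]' >/dev/null; r
```

```text
t 9.53 g [ 0.6078 -0.0051  0.292 ] phi 196.2 rad 68.8mm push(tang) 2.94 radialF -0.33 Fz -3.7 w 0.0229
t 9.78 g [ 0.5956 -0.0182  0.292 ] phi 211.1 rad 68.9mm push(tang) 3.03 radialF -2.15 Fz -3.1 w 0.0230
t 10.03 g [ 0.5803 -0.0278  0.292 ] phi 226.1 rad 69.2mm push(tang) 1.50 radialF -2.87 Fz -3.4 w 0.0231
t 10.28 g [ 0.5631 -0.0332  0.292 ] phi 241.1 rad 69.6mm push(tang) 2.13 radialF -4.41 Fz -4.2 w 0.0232
```

```bash
r(){ python3 -c "from h import *;rep()"; }
python3 -m pendant '[[0.84,-0.35,0,0,15],[0.88,-0.26,0,0,15]]' >/dev/null; r
python3 -m pendant '[[0.9,-0.18,0,0,15],[0.91,-0.06,0,0,15]]' >/dev/null; r
python3 -m pendant '[[0.91,0.06,0,0,15],[0.9,0.18,0,0,15]]' >/dev/null; r
python3 -m pendant '[[0.87,0.29,0,0,15],[0.82,0.4,0,0,15]]' >/dev/null; r
```

```text
t 10.53 g [ 0.5449 -0.0339  0.292 ] phi 256.1 rad 69.8mm push(tang) 2.35 radialF -2.89 Fz -5.9 w 0.0232
t 10.78 g [ 0.527 -0.03   0.292] phi 271.1 rad 70.2mm push(tang) 2.40 radialF -2.35 Fz -5.3 w 0.0234
t 11.03 g [ 0.5107 -0.0216  0.292 ] phi 286.1 rad 70.6mm push(tang) 3.44 radialF -1.56 Fz -6.5 w 0.0235
t 11.28 g [ 0.497  -0.0092  0.2919] phi 301.0 rad 71.1mm push(tang) 1.77 radialF 0.49 Fz -6.4 w 0.0232
```

```bash
r(){ python3 -c "from h import *;rep()"; }
python3 -m pendant '[[0.78,0.48,0,0,15],[0.71,0.58,0,0,15]]' >/dev/null; r
python3 -m pendant '[[0.62,0.69,0,0,15],[0.53,0.76,0,0,15]]' >/dev/null; r
python3 -m pendant '[[0.42,0.82,0,0,15],[0.31,0.87,0,0,15]]' >/dev/null; r
python3 -m pendant '[[0.18,0.9,0,0,15],[0.06,0.91,0,0,15]]' >/dev/null; r
```

```text
t 11.53 g [0.4869 0.0065 0.292 ] phi 316.1 rad 71.5mm push(tang) 3.41 radialF -0.67 Fz -5.7 w 0.0231
t 11.78 g [0.4813 0.0245 0.292 ] phi 331.2 rad 71.8mm push(tang) 3.22 radialF -1.66 Fz -5.9 w 0.0229
t 12.03 g [0.4805 0.0429 0.292 ] phi 345.9 rad 72.1mm push(tang) 2.44 radialF -1.82 Fz -6.6 w 0.0232
t 12.28 g [0.4846 0.0607 0.2919] phi 0.4 rad 72.2mm push(tang) 2.75 radialF -3.42 Fz -5.8 w 0.0235
```

```bash
r(){ python3 -c "from h import *;rep()"; }
python3 -m pendant '[[-0.1,0.91,0.04,0,15],[-0.21,0.9,0.04,0,15]]' >/dev/null; r
python3 -m pendant '[[-0.29,0.87,0,0,15],[-0.4,0.82,0,0,15]]' >/dev/null; r
python3 -m pendant '[[-0.51,0.76,0,0,15],[-0.6,0.69,0,0,15]]' >/dev/null; r
python3 -m pendant '[[-0.69,0.6,0,0,15],[-0.76,0.51,0,0,15]]' >/dev/null; r
```

```text
t 12.53 g [0.4937 0.0773 0.2919] phi 15.5 rad 72.0mm push(tang) 2.74 radialF 1.08 Fz 0.5 w 0.0231
t 12.78 g [0.5064 0.0907 0.2918] phi 30.2 rad 71.9mm push(tang) 2.24 radialF 1.02 Fz 3.2 w 0.0234
t 13.03 g [0.522  0.1003 0.2918] phi 45.0 rad 71.5mm push(tang) 3.57 radialF 1.79 Fz 3.9 w 0.0231
t 13.28 g [0.5396 0.1056 0.2918] phi 59.7 rad 71.2mm push(tang) 2.82 radialF 1.12 Fz 4.7 w 0.0234
```

```bash
r(){ python3 -c "from h import *;rep()"; }
python3 -m pendant '[[-0.8,0.43,0,0,15],[-0.85,0.32,0,0,15]]' >/dev/null; r
python3 -m pendant '[[-0.9,0.2,0,0,15],[-0.91,0.08,0,0,15]]' >/dev/null; r
python3 -m pendant '[[-0.91,-0.06,0,0,15],[-0.9,-0.18,0,0,15]]' >/dev/null; r
python3 -m pendant '[[-0.87,-0.29,0,0,15],[-0.82,-0.4,0,0,15]]' >/dev/null; r
```

```text
t 13.53 g [0.5579 0.1062 0.2918] phi 74.5 rad 70.9mm push(tang) 2.02 radialF -0.63 Fz 4.8 w 0.0230
t 13.78 g [0.5757 0.1021 0.2918] phi 89.4 rad 70.6mm push(tang) 3.44 radialF -2.06 Fz 5.6 w 0.0237
t 14.03 g [0.5918 0.0935 0.2918] phi 104.2 rad 70.1mm push(tang) 3.91 radialF -2.68 Fz 6.5 w 0.0232
t 14.28 g [0.605  0.0813 0.2918] phi 119.0 rad 69.8mm push(tang) 2.73 radialF -3.55 Fz 6.7 w 0.0232
```

```bash
r(){ python3 -c "from h import *;rep()"; }
python3 -m pendant '[[-0.73,-0.55,-0.04,0,15],[-0.67,-0.63,0,0,15]]' >/dev/null; r
python3 -m pendant '[[-0.6,-0.69,0,0,15],[-0.51,-0.76,0,0,15]]' >/dev/null; r
python3 -m pendant '[[-0.4,-0.82,0,0,15],[-0.29,-0.87,0,0,15]]' >/dev/null; r
python3 -m pendant '[[-0.18,-0.9,0,0,15],[-0.06,-0.91,0,0,15]]' >/dev/null; r
```

```text
t 14.53 g [0.6143 0.0664 0.2918] phi 133.6 rad 69.3mm push(tang) 3.17 radialF -0.31 Fz 5.1 w 0.0232
t 14.78 g [0.6198 0.0492 0.2919] phi 148.5 rad 68.9mm push(tang) 3.20 radialF 1.34 Fz 3.7 w 0.0233
t 15.03 g [0.6207 0.031  0.2918] phi 163.8 rad 68.6mm push(tang) 5.03 radialF 2.77 Fz 2.8 w 0.0231
t 15.28 g [0.6171 0.0136 0.2919] phi 178.7 rad 68.4mm push(tang) 6.76 radialF 1.87 Fz 2.6 w 0.0232
```

The crank is getting heavier: about 3.5–3.9 N above the free push of 2.9 N. One small step more to confirm, then release.

```bash
r(){ python3 -c "from h import *;rep()"; }
python3 -m pendant '[[-0.02,-0.61,0,0,15]]' >/dev/null; r
python3 -m pendant '[[0,0,0,0,15]]' >/dev/null; r
```

```text
t 15.40 g [0.615  0.0078 0.2919] phi 183.8 rad 68.5mm push(tang) 7.90 radialF 1.42 Fz 3.0 w 0.0232
t 15.53 g [0.6147 0.007  0.2919] phi 184.5 rad 68.6mm push(tang) 5.15 radialF 1.02 Fz 3.1 w 0.0230
```

```bash
python3 -m pendant '[[0,0,0,0,25],[0,0,0,0,50],[0,0,0,0,60],[0,0,-2,0,60],[0,0,-4,0,60],[0,0,-5,0,60],[0,0,-5,0,60],[0,0,0,0,60]]'
python3 -c "
from h import *
f=grab_frame('side');crop(f,'pics/s6.png',210,110,120,150,4)
h=np.array([[.6178,.0112,.242],[.6178,.0112,.322]]);print((proj(f,h)-[210,110])*4)"
```

```text
time_s: 16.52
tool_pos: [0.6136, 0.005, 0.6105]
tool_rot: [0.003, 0.175, 0.985, -0.0]
contact_force: [0.8, -0.3, -0.7]
grip_width: 0.0514
grip_force: 0.0
[[350.82910217 280.87520524]
 [350.51795299 197.35423267]]
```

View pics/s6.png

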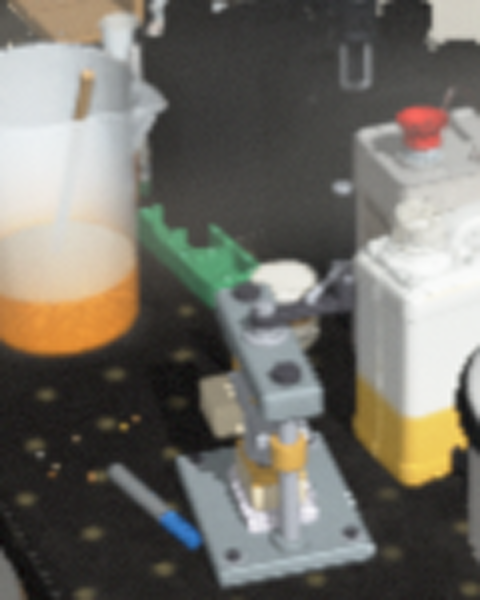

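The stamp sits on the bar. The grip's bright end cap at (343,187) matches the predicted upright tip at (350,197). The marker, next bar and jar are in place.

```bash
python3 -c "
from plant import ticket
print(ticket.job_done())"
```

```text
the job is handed in; nothing more can be done
None
```

The soap bar is clamped and the job is handed in at about 16.5 s. The grip snapped upright and the crank took about 1.5 turns. I stopped at a push of about 4–5 N above free (firm is 2.5–5.5 N), and the last picture shows the grip standing and the marker, next bar and jar in place; I did not re-check the things to the right.

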